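# Tip the sherds into the wash tub and bolt the tray

### The job

Tip the hinged tray over towards the white tub so that all four sherds slide off it and lie in the tub. Then bring the empty tray back to level and push the bolt fully home through its keeper to lock it. Leave the tub, the dropper bottle and the vial standing where they are.

Things in the scene. Friction and masses are not known exactly. Their poses are not given: they have to be found in the camera images.
- tip_stand: fixed aluminium stand of a tipping tray. Origin at table level under the middle of the hinge axis; x points level in the pouring direction (to the tub), y left of that, z up. Base x -170..+15 mm, y -50..+80 mm. Side plates at y = +-86 mm carry the hinge. At the rear, at x = -148, y -36..+54 mm, a pedestal carries the bolt; its two guides (y = +46, -28 mm) are 147 mm high.
- tray (a joint): tray angle, rad: 0 = level (stop); grows as the rear rises and the front lip dips to pour; stop at 1.15. Stiff hinge (0.3 N m): it stays where left, so it must be brought back. Steel pan, x -115..+50 mm from the hinge, 130 mm wide inside, 24 mm walls at sides and rear, open front lip; floor 137 mm above the table when level. Sherds slide off only when it is tipped steeply (near the stop for sure).
- push_bar (a point): middle of the tray's push bar: a bar parallel to the hinge, on a 152 mm wide bow over the tray; black sleeve 16 mm thick, 100 mm long. At tray angle a it lies 120*sin(a-0.44) mm ahead (stand x) of and 120*cos(a-0.44) mm above the hinge: 244 mm above the table when level. Pushing it towards the tub tips the tray, pulling it back levels it (3 to 8 N). Free all round, 90 mm below it.
- tray_hinge (a point): middle of the tray's hinge axis (parallel to the stand's y), 135 mm above the table; axes as the stand's.
- tray_lip (a point): middle of the open front edge of the tray's floor, 50 mm ahead of the hinge when level; it turns with the tray.
- bolt (a joint): travel of the sliding bolt, m: 0 = drawn, 0.036 = fully home (stop). It slides along the stand's -y, stays where left (friction 1.5 N). Its tip enters the keeper eye at about 0.016 and shows beyond it from 0.028. The keeper hangs on the tray's rear end: the bolt goes in only with the tray level (within 0.02 rad), else it strikes the keeper plate.
- bolt_knob (a point): middle of the head of the bolt's upright knob: 15 mm diameter, 20 mm tall (167 to 187 mm above the table) on a 10 mm stem; at stand x = -148 mm, y = +25 mm - the bolt's travel. Free space all round the head above 150 mm, but for the tray's rear wall 33 mm ahead (top 159 mm). Push it towards the stand's -y to bolt the tray.
- keeper_eye (a point): middle of the eye that the bolt enters when the tray is level: stand x = -148, y = -55 mm, 135 mm above the table; the plate is 12 mm thick along y.
- white_tub: open white rectangular plastic tub, loose, 168 x 218 mm at the rim (x, y), 76 mm high, about 0.35 kg; in front of the stand under the tray's lip. Origin at the centre of its underside, z up; its inside floor lies 5 to 20 mm up.
- dropper_bottle: small brown glass dropper bottle with black teat, 33 mm diameter, 97 mm high, loose, standing left of the stand. Origin: centre of the underside.
- vial_0: capped glass vial, 23 mm diameter, 51 mm high, loose, standing left of the stand. Origin: centre of the underside.
- sherd_0: brown pottery sherd, chunky, 34 x 39 x 12 mm, starts flat on the tray. Origin: centre of its underside.
- sherd_1: brown pottery sherd, chunky, 37 x 43 x 11 mm, starts flat on the tray. Origin: centre of its underside.
- sherd_2: brown pottery sherd, chunky, 28 x 29 x 12 mm, starts flat on the tray. Origin: centre of its underside.
- sherd_3: brown pottery sherd, chunky, 32 x 30 x 14 mm, starts flat on the tray. Origin: centre of its underside.
Mind the look-alikes: they are no part of the job. What is shaped like the sherd_3 but pink is not meant. Leave any turquoise look-alike of the sherd_1 alone.

How it is judged:
On the way, in this order (a step that is already met when the one before it is completed fails the run):
1. with the tray tipped, all four sherds lie in the tub (x of sherd_0 in the frame of white_tub between -0.08 and 0.08 m and y of sherd_0 in the frame of white_tub between -0.105 and 0.105 m and z of each of sherd_0, sherd_1, sherd_2, sherd_3 in the frame of white_tub below 0.06 m and x of sherd_1 in the frame of white_tub between -0.08 and 0.08 m and y of sherd_1 in the frame of white_tub between -0.105 and 0.105 m and x of sherd_2 in the frame of white_tub between -0.08 and 0.08 m and y of sherd_2 in the frame of white_tub between -0.105 and 0.105 m and x of sherd_3 in the frame of white_tub between -0.08 and 0.08 m and y of sherd_3 in the frame of white_tub between -0.105 and 0.105 m and value of joint tray above 0.3 rad), for 0.2 s.
2. the empty tray is back level, the bolt not yet home (value of joint tray below 0.05 rad and value of joint bolt below 0.03 m), for 0.1 s.
3. the bolt is home (value of joint bolt above 0.032 m), for 0.2 s.
At the end, for the whole second after the job is handed in: All four sherds lie at rest in the tub (within its walls, below 60 mm over its underside), the tub upright; the tray is level within 0.05 rad; the bolt is home (travel over 32 of 36 mm) (x of sherd_0 in the frame of white_tub between -0.08 and 0.08 m and y of sherd_0 in the frame of white_tub between -0.105 and 0.105 m and z of each of sherd_0, sherd_1, sherd_2, sherd_3 in the frame of white_tub below 0.06 m and x of sherd_1 in the frame of white_tub between -0.08 and 0.08 m and y of sherd_1 in the frame of white_tub between -0.105 and 0.105 m and x of sherd_2 in the frame of white_tub between -0.08 and 0.08 m and y of sherd_2 in the frame of white_tub between -0.105 and 0.105 m and x of sherd_3 in the frame of white_tub between -0.08 and 0.08 m and y of sherd_3 in the frame of white_tub between -0.105 and 0.105 m and linear speed of each of sherd_0, sherd_1, sherd_2, sherd_3 below 0.03 m/s and value of joint tray below 0.05 rad and value of joint bolt above 0.032 m and angle between white_tub's own z axis and vertical below 0.1 rad); the robot touches nothing.
It fails at once if the tub is shoved more than 40 mm (distance of white_tub from where it was at the start of the episode above 0.04 m).
It fails at once if the dropper bottle or the vial is knocked over or moved more than 30 mm (distance of any of dropper_bottle, vial_0 from where it was at the start of the episode above 0.03 m or angle between any of dropper_bottle, vial_0's own z axis and vertical above 0.5 rad).
It also fails if it takes over 54 s, if anything falls off the work surface, if the arm or the gripper's body presses on something with over 40 N, if the wrist force passes 120 N, or if a joint passes its speed limit or range.

### The arm

A 6-joint arm with a two-finger parallel gripper is mounted at the origin on the work surface; the furniture and walls round the work are solid. World frame = base frame: x ahead of the robot, y to its left, z up, the work surface at z = 0. Lengths are in m, angles in rad, forces in N, time in s.
With the tool pointing down it reaches from about 0.4 to 0.825 m from the base axis. Payload 7 kg.
Tool frame: the origin (TCP) lies on the mounting face of the last link; the fingertips stand 178 mm ahead of it and the grasp point (between the pads) lies 159 mm ahead of it (pinch_z is the y of the grasp point in the tool frame, in m); y points along the fingers, x is the direction in which the jaws open and shut, and the axes are right-handed (so a half turn about y gives the same grasp; the last joint's range is limited). The gripper opens to 88 mm and grips with 3 to 60 N. Pads are 19 mm wide; open, the fingers measure 130 mm over their backs; the gripper's body (78 mm by 193 mm) begins 47 mm behind the grasp point.
Start: joints at [-0.825, 0.359, 0.012, 0, -1.224, -0.288], TCP at [0.298, -0.605, 0.405] pointing down, gripper open.
Joint ranges: [-3.07, 3.07], [-1.43, 2.12], [-1.02, 1.25], [-3.03, 1.67], [-3.05, -0], [-3.03, 3.03]. Speed limits (rad/s): [2.39, 2.39, 3.01, 3.14, 3.14, 3.14].

### API

Orientations are given as a 3x3 rotation matrix whose columns are the frame's x, y, z axes.
In Python, from rig import get_obs, capture, close_job, spot_in, masks_of, tip_of, pinch_z gives the robot as it stands.
- The arm moves only by the tool move_arm, never from a script. Its argument "deltas" is a list of rows, each a list of 4 numbers: the shift along the world's x, y, z in mm, then the turn about the world's z in degrees. A call has 1 to 10 rows; each row shifts and turns the pose as measured when the row begins; what a row does not reach is not made up. A row lasts 1/12 s, in which the tool goes at most 41.7 mm and 7.16 degrees, less where a joint would pass 70% of its speed; a pose out of reach is approached as far as the arm can. A call with a gripper value outside its range is refused whole. "grip" is the closure, from 0 (fully open) to 1 (shut), set as the call begins (left out, the last holds). The fingers move at their own pace and stop on an object; "squeeze" is the grip in N (left out, the last holds). Time passes only in rows, so rows that do not move let the fingers close. It gives the time, the measured TCP pose, the force and the opening at its end, in the units of the state.
- get_obs(): the state, without advancing time (a new reading comes with each control period).
- capture(name): name is "side" or "top" or "wrist"; returns a dict with "image" (400x640x3 uint8, red, green, blue), "fx", "fy", "cx", "cy" (pixels), "distortion" ([k1, k2, p1, p2, k3] as OpenCV has them; the pictures are not rectified), "origin" and "attitude" of the camera in the world; the wrist camera has in their place "hand_eye" (4x4, takes a point from camera to tool coordinates, whose origin is the TCP and whose axes are the tool frame's). Camera axes: x right, y up, looking along -z (the intrinsics and any distortion apply to the point x, -y, -z); pixel columns grow to the right and rows downward; lengths in m; the calibration is good to about 2 mm. A picture is of the moment at which its call begins: read the wrist's pose just before it. There is no depth.
- close_job(): hands the job in, once; it reports no verdict.
Trained networks look in the newest picture that a camera, given by its name, has taken for a name from the list of things; names that differ only in an ending like _2 or _b are one class to them, and where a whole thing is asked for, a point or a joint stands for the part that bears it (a point fixed in the world has none). Each returns a list of dicts, best first, with "p" (0 to 1); they miss things now and then, are a little off and sometimes report something else, mostly with a low value. They report only what shows in the picture. A call takes as long as a camera call. They do not tell look-alikes from the thing itself.
- spot_in(camera, label): "at" ([column, row] in pixels, amid what is visible of it).
- masks_of(camera, label): "pixels" (400x640 bool, what is visible of it) and "at" ([column, row] in pixels, amid what is visible of it).
- tip_of(camera, label): "at" ([column, row] in pixels: a listed point, or the origin of a listed thing).
The state is a dict: "time_s": time; "joints": joint angles; "joint_vel": joint speeds; "tau": joint torques, N m; "position": TCP position; "tool_rot": TCP orientation; "ft_force": force on the tool from outside, world axes, zero at the start; "moment": the same for the moment, N m; "grip_width": finger opening in m.
Only numpy, scipy, OpenCV 4.12 (cv2) and the standard library are available. Lean on these libraries where they do the work, as an engineer would, in place of code of your own. Each camera call takes 0.05 s, during which the arm holds its last target. There are 200 camera calls.

## Working session

There is one attempt and no reset: what is moved stays moved. The work goes in short steps, Python scripts to look and compute and a tool call to move; the robot and the scene stay as the last step left them, time stands still between calls to the robot, and variables do not carry over. Pictures are saved under pics/ and viewed, about 8 in all and at most 12, crops included, and the job is handed in when it is done.

Besides the shell and the picture viewer there is one more tool, called after ">>>" as name(argument=value, ...), one argument or row to a line, values as JSON. move_arm: Moves the arm, as the interface text tells. Its arguments: {"type":"object","properties":{"deltas":{"type":"array"},"grip":{"type":"number"},"squeeze":{"type":"number"}},"required":["deltas"]}

```bash
mkdir -p pics
cat > h.py <<'E'
import numpy as np, cv2
from rig import *
def cam(n):
    o=get_obs(); c=capture(n)
    if n=="wrist":
        T=np.eye(4);T[:3,:3]=np.array(o["tool_rot"]);T[:3,3]=o["position"]
        M=T@np.array(c["hand_eye"]); c["origin"],c["attitude"]=M[:3,3],M[:3,:3]
    return c
def K(c): return np.array([[c["fx"],0,c["cx"]],[0,c["fy"],c["cy"]],[0,0,1.]])
def ray(c,px):
    u=cv2.undistortPoints(np.array([[px]],float),K(c),np.array(c["distortion"],float))[0,0]
    return np.array(c["origin"]),np.array(c["attitude"])@np.array([u[0],-u[1],-1])
def atz(c,px,z):
    o,d=ray(c,px); return o+d*(z-o[2])/d[2]
def tri(c1,p1,c2,p2):
    o1,d1=ray(c1,p1);o2,d2=ray(c2,p2)
    s=np.linalg.lstsq(np.c_[d1,-d2],o2-o1,rcond=None)[0]
    a,b=o1+s[0]*d1,o2+s[1]*d2
    return (a+b)/2,np.linalg.norm(a-b)
def proj(c,P):
    q=np.array(c["attitude"]).T@(np.array(P,float)-c["origin"])
    return cv2.projectPoints(np.array([[q[0],-q[1],-q[2]]]),np.zeros(3),np.zeros(3),K(c),np.array(c["distortion"],float))[0].ravel()
def save(c,n,box=None,s=1):
    im=c["image"][:,:,::-1]
    if box: im=im[box[1]:box[3],box[0]:box[2]]
    cv2.imwrite("pics/"+n,cv2.resize(im,None,fx=s,fy=s,interpolation=cv2.INTER_CUBIC))
E
python3 - <<'E'
from h import *
C={n:cam(n) for n in("side","top")}
for n in C: save(C[n],n+"0.png"); print(n,np.round(C[n]["origin"],3))
Z=dict(push_bar=.244,tray_hinge=.135,tray_lip=.137,bolt_knob=.177,keeper_eye=.135,tip_stand=0,white_tub=0,dropper_bottle=0,vial_0=0)
for l,z in Z.items():
    for n in C:
        for r in tip_of(n,l)[:2]: print(l,n,np.round(r["at"]),round(r["p"],2),np.round(atz(C[n],r["at"],z),3))
print(get_obs())
E
```

```text
side [0.287 0.907 0.805]
top [0.332 0.333 1.01 ]
push_bar side [338. 179.] 0.97 [0.427 0.309 0.244]
push_bar side [316. 213.] 0.69 [0.444 0.406 0.244]
push_bar top [313. 208.] 0.78 [0.435 0.31  0.244]
tray_hinge side [309. 223.] 0.67 [0.48  0.337 0.135]
tray_hinge top [300. 193.] 0.73 [0.48  0.333 0.135]
tray_lip side [292. 233.] 0.59 [0.507 0.375 0.137]
tray_lip side [309. 223.] 0.25 [0.479 0.341 0.137]
tray_lip top [282. 175.] 0.75 [0.517 0.369 0.137]
bolt_knob side [375. 193.] 0.48 [0.359 0.26  0.177]
bolt_knob top [341. 260.] 0.47 [0.346 0.257 0.177]
keeper_eye side [362. 184.] 0.82 [0.398 0.196 0.135]
keeper_eye top [365. 236.] 0.94 [0.394 0.204 0.135]
tip_stand side [312. 263.] 0.72 [0.477 0.341 0.   ]
tip_stand top [300. 204.] 0.96 [0.478 0.333 0.   ]
tip_stand top [331. 218.] 0.69 [0.445 0.261 0.   ]
white_tub side [268. 278.] 0.69 [ 0.563  0.405 -0.   ]
white_tub top [268. 164.] 0.98 [0.572 0.407 0.   ]
dropper_bottle side [354. 316.] 0.89 [0.355 0.451 0.   ]
dropper_bottle top [251. 256.] 0.6 [0.358 0.443 0.   ]
dropper_bottle top [321. 195.] 0.39 [0.499 0.285 0.   ]
vial_0
[... 173 characters left out ...]
,  1.82450983e-05,
       -1.22411567e+00, -2.88059825e-01]), 'joint_vel': array([-0.00143729, -0.00034027, -0.00060211,  0.00016652,  0.00048306,
       -0.00129957]), 'tau': array([ 1.62766710e-04, -5.82391548e+01,  2.93309551e+01,  7.00244620e+00,
        1.25725090e-02, -2.87744604e-05]), 'position': array([ 0.29828421, -0.60548644,  0.40467327]), 'tool_rot': array([[-4.41994172e-01, -1.79376825e-05, -8.97017922e-01],
       [ 8.97017922e-01, -5.87149919e-06, -4.41994172e-01],
       [ 2.66151112e-06, -1.00000000e+00,  1.86855911e-05]]), 'ft_force': array([ 0.37747275, -0.47968275, -0.07091125]), 'moment': array([-0.01078456,  0.02053849, -0.02584408]), 'grip_width': 0.08743856281358257}
```

View pics/top0.png

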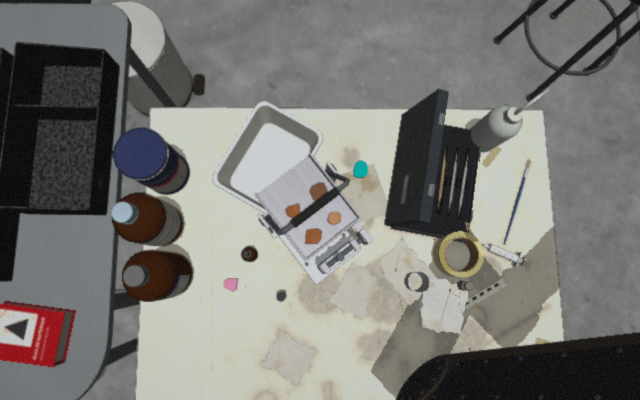

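View pics/side0.png

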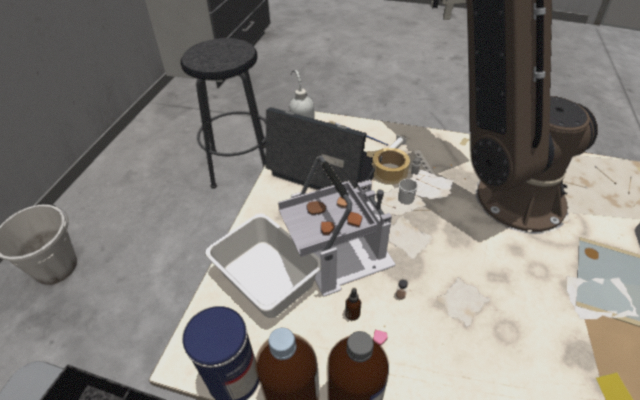

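Top view: four brown sherds on the tray at about (318,190), (293,210), (334,218) and (313,236). The tub is at (268,160), bottle (250,254), vial (281,296), bolt knob (~341,258), and the bar runs from (268,222) to (340,178). Look-alikes: turquoise sherd at (360,169), pink at (231,284), both off the tray. In the side view the tray is at (335,215) with the bar above it. Keeper and hinge agree on a yaw of about 38.5° (spacing 158 mm, as specified). I'll approach over the bar.

>>> move_arm(
  deltas=[
    [10,20,30,5],
    [15,33,15,7],
    [16,34,15,7],
    [16,34,15,7],
    [16,34,15,7],
    [16,34,12,7],
    [16,35,12,7],
    [16,35,10,7],
    [16,35,0,7],
    [16,35,0,7],
  ],
  grip=0.3,
)

```text
time_s: 1.83
position: [0.4506, -0.2683, 0.5311]
tool_rot: [[-0.995, -0.003, 0.096], [-0.096, -0.006, -0.995], [0.003, -1.0, 0.006]]
ft_force: [1.5, -0.4, 0.5]
grip_width: 0.0614
```

>>> move_arm(
  deltas=[
    [16,36,0,6],
    [16,36,0,6],
    [10,40,0,6],
    [0,40,0,6],
    [-5,40,0,6],
    [-5,40,0,6],
    [-5,40,0,0],
    [-5,40,0,0],
    [-5,40,0,0],
    [-5,40,0,0],
  ],
)

```text
time_s: 2.67
position: [0.4612, 0.1375, 0.534]
tool_rot: [[-0.72, 0.008, 0.694], [-0.694, -0.003, -0.72], [-0.004, -1.0, 0.008]]
ft_force: [0.4, 0.1, 0.4]
grip_width: 0.0614
```

>>> move_arm(
  deltas=[
    [-6,36,0,-3],
    [-6,36,0,-2],
    [-6,36,0,-1],
    [-4,30,0,0],
    [0,0,0,0],
    [0,0,0,0],
  ],
)

```text
time_s: 3.17
position: [0.4338, 0.289, 0.5348]
tool_rot: [[-0.787, 0.01, 0.617], [-0.617, -0.001, -0.787], [-0.007, -1.0, 0.007]]
ft_force: [0.5, -1.0, -0.9]
grip_width: 0.0611
```

Run:
```python
from h import *
print(get_obs()["position"])
C={n:cam(n) for n in("wrist","top","side")}
c=C["wrist"]; print(np.round(c["origin"],3),np.round(c["attitude"],2)); save(c,"w1.png")
Z=dict(push_bar=.244,tray_hinge=.135,tray_lip=.137,bolt_knob=.177,keeper_eye=.135)
for l,z in Z.items():
    for n in C:
        for r in tip_of(n,l)[:2]: print(l,n,np.round(r["at"]),round(r["p"],2),np.round(atz(C[n],r["at"],z),3))
h=np.array([.479,.334])
```

```text
[0.43380849 0.28900132 0.53479948]
[0.475 0.236 0.516] [[-0.79  0.6   0.15]
 [-0.62 -0.76 -0.2 ]
 [-0.01 -0.25  0.97]]
push_bar wrist [311. 213.] 0.95 [0.437 0.307 0.244]
push_bar wrist [290. 211.] 0.49 [0.451 0.317 0.244]
push_bar side [377. 194.] 0.67 [0.348 0.33  0.244]
push_bar side [337. 180.] 0.65 [0.428 0.312 0.244]
tray_hinge wrist [269. 188.] 0.6 [0.476 0.342 0.135]
tray_hinge wrist [349. 162.] 0.6 [0.424 0.265 0.135]
tray_hinge side [308. 224.] 0.55 [0.481 0.341 0.135]
tray_lip wrist [228. 184.] 0.77 [0.514 0.366 0.137]
tray_lip wrist [270. 188.] 0.28 [0.475 0.341 0.137]
tray_lip side [286. 232.] 0.7 [0.519 0.376 0.137]
bolt_knob wrist [413. 213.] 0.65 [0.348 0.262 0.177]
bolt_knob side [377. 193.] 0.68 [0.355 0.26  0.177]
keeper_eye wrist [409. 139.] 0.77 [0.39  0.206 0.135]
keeper_eye side [362. 188.] 0.89 [0.395 0.209 0.135]
```

View pics/w1.png

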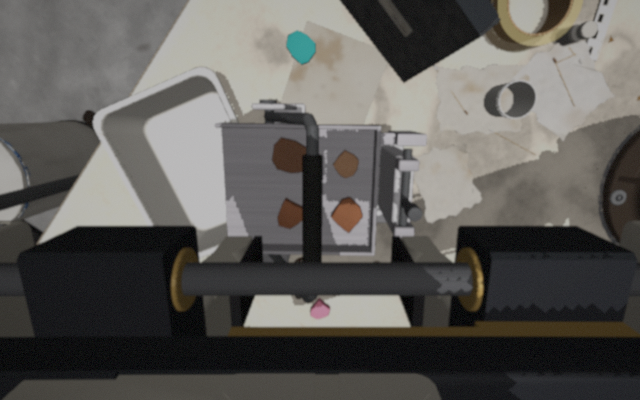

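The wrist view shows the bar vertical at column 311, centred between the fingers (~320), so the yaw is right. The knob is at (412,210) and the four sherds are on the tray. Descending over the bar with an 11 mm correction.

>>> move_arm(
  deltas=[
    [3,15,-20,0.5],
    [0,0,-25,0],
    [0,0,-25,0],
    [0,0,-25,0],
    [0,0,-20,0],
    [0,0,-17,0],
    [0,0,0,0],
  ],
)

```text
time_s: 4.65
position: [0.4369, 0.3029, 0.3998]
tool_rot: [[-0.782, 0.014, 0.623], [-0.623, 0.003, -0.782], [-0.013, -1.0, 0.006]]
ft_force: [-0.8, -0.7, -0.3]
grip_width: 0.0611
```

>>> move_arm(
  deltas=[
    [0,0,0,0],
    [0,0,0,0],
    [0,0,0,0],
    [0,0,0,0],
  ],
  grip=0.65,
  squeeze=5,
)

```text
time_s: 4.98
position: [0.4376, 0.3037, 0.4025]
tool_rot: [[-0.782, 0.016, 0.624], [-0.624, 0.004, -0.782], [-0.015, -1.0, 0.007]]
ft_force: [0.2, 0.3, -0.4]
grip_width: 0.0399
```

Run:
```python
from h import *
print(get_obs()["position"],get_obs()["grip_width"])
c=cam("wrist"); save(c,"w2.png")
```

```text
[0.43760169 0.30366876 0.40253421] 0.039872740546866535
```

View pics/w2.png

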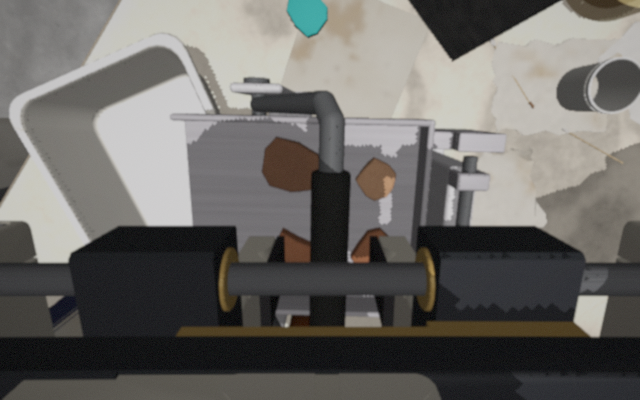

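The bar (column 330) is centred between the pads. Tipping slowly along stand x.

>>> move_arm(
  deltas=[
    [4.7,3.7,0,0],
    [4.7,3.7,2,0],
    [4.7,3.7,2,0],
    [4.7,3.7,2,0],
    [4.7,3.7,1,0],
    [4.7,3.7,1,0],
    [4.7,3.7,1,0],
    [4.7,3.7,0,0],
    [4.7,3.7,0,0],
    [4.7,3.7,0,0],
  ],
)

```text
time_s: 5.87
position: [0.4857, 0.3402, 0.4168]
tool_rot: [[-0.782, 0.009, 0.623], [-0.623, -0.002, -0.782], [-0.006, -1.0, 0.007]]
ft_force: [-3.9, -2.7, 3.2]
grip_width: 0.0306
```

>>> move_arm(
  deltas=[
    [4.7,3.7,0,0],
    [4.7,3.7,-1,0],
    [4.7,3.7,-1,0],
    [4.7,3.7,-2,0],
    [4.7,3.7,-2,0],
    [4.7,3.7,-3,0],
    [4.7,3.7,-3,0],
    [4.7,3.7,-3,0],
  ],
)

```text
time_s: 6.53
position: [0.5282, 0.3733, 0.4004]
tool_rot: [[-0.782, 0.01, 0.623], [-0.623, -0.001, -0.782], [-0.007, -1.0, 0.007]]
ft_force: [-1.9, -1.8, 1.7]
grip_width: 0.0309
```

>>> move_arm(
  deltas=[
    [4.7,3.7,-4,0],
    [4.7,3.7,-4,0],
    [4.7,3.7,-4,0],
    [3.1,2.5,-3,0],
    [2,1.5,0,0],
    [2,1.5,0,0],
  ],
)

```text
time_s: 7.03
position: [0.5507, 0.3906, 0.381]
tool_rot: [[-0.783, 0.003, 0.622], [-0.622, -0.009, -0.783], [0.003, -1.0, 0.009]]
ft_force: [-8.3, -4.8, 7.6]
grip_width: 0.0372
```

Run:
```python
from h import *
C={n:cam(n) for n in("top","side")}
a=C["top"]["image"][80:300,180:420,::-1];b=C["side"]["image"][130:350,180:420,::-1]
cv2.imwrite("pics/t3.png",cv2.resize(np.vstack([a,b]) if 0 else np.hstack([a,b]),None,fx=1.66,fy=1.66,interpolation=2))
```

```text
(no output)
```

View pics/t3.png

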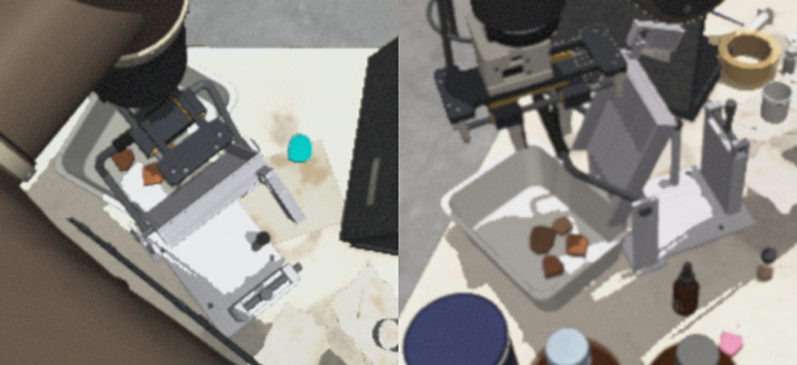

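All four sherds lie in the tub; in the right half they are at about (541,240), (562,226), (577,243) and (552,266). The tray is at its stop (force up, pads pushed slightly open). Now pulling it back.

>>> move_arm(
  deltas=[
    [-4,-3.2,1,0],
    [-5.1,-4,1,0],
    [-5.1,-4,4,0],
    [-5.1,-4,4,0],
    [-5.1,-4,4,0],
    [-5.1,-4,3,0],
    [-5.1,-4,3,0],
    [-5.1,-4,3,0],
    [-5.1,-4,2,0],
    [-5.1,-4,2,0],
  ],
)

```text
time_s: 7.97
position: [0.4993, 0.3511, 0.4121]
tool_rot: [[-0.782, 0.013, 0.623], [-0.623, 0.001, -0.782], [-0.011, -1.0, 0.007]]
ft_force: [2.2, 1.4, 0.6]
grip_width: 0.031
```

>>> move_arm(
  deltas=[
    [-5.1,-4,1,0],
    [-5.1,-4,1,0],
    [-5.1,-4,0,0],
    [-5.1,-4,0,0],
    [-5.1,-4,-1,0],
    [-5.1,-4,-1,0],
    [-5.1,-4,-1,0],
    [-5.1,-4,-2,0],
  ],
)

```text
time_s: 8.63
position: [0.4536, 0.3152, 0.4103]
tool_rot: [[-0.782, 0.014, 0.623], [-0.623, 0.002, -0.782], [-0.012, -1.0, 0.007]]
ft_force: [2.5, 1.5, 1.6]
grip_width: 0.0308
```

>>> move_arm(
  deltas=[
    [-4.7,-3.7,-2,0],
    [-4.7,-3.7,-2,0],
    [-3.5,-2.8,-2,0],
    [-3.1,-2.5,-1,0],
    [-2.4,-1.9,-1,0],
    [-2.4,-1.9,0,0],
  ],
)

```text
time_s: 9.13
position: [0.4304, 0.2969, 0.4001]
tool_rot: [[-0.782, 0.014, 0.624], [-0.624, 0.003, -0.782], [-0.013, -1.0, 0.007]]
ft_force: [10.6, 3.7, -4.0]
grip_width: 0.0344
```

The force rises and the pads yield, so the tray is at its level stop. Release, lift, and turn 90° over towards the knob.

>>> move_arm(
  deltas=[
    [-1,-1,0,0],
    [0,0,0,0],
    [0,0,0,0],
  ],
)

```text
time_s: 9.38
position: [0.431, 0.2973, 0.4]
tool_rot: [[-0.781, 0.02, 0.624], [-0.624, 0.007, -0.782], [-0.02, -1.0, 0.007]]
ft_force: [2.9, 1.2, -0.4]
grip_width: 0.0313
```

>>> move_arm(
  deltas=[
    [3,2,0,0],
    [3,2,0,0],
    [0,0,20,0],
    [0,0,25,0],
    [0,0,25,0],
    [0,0,25,0],
    [0,0,0,-7],
    [-8,-4,0,-7],
    [-8,-4,0,-7],
    [-8,-4,0,-7],
  ],
  grip=0.3,
)

```text
time_s: 10.22
position: [0.4125, 0.2877, 0.4939]
tool_rot: [[-0.985, 0.003, 0.173], [-0.173, -0.01, -0.985], [-0.001, -1.0, 0.011]]
ft_force: [0.0, -0.5, 0.5]
grip_width: 0.061
```

>>> move_arm(
  deltas=[
    [-10,-5,0,-7],
    [-10,-5,0,-7],
    [-10,-5,0,-7],
    [-10,-5,0,-7],
    [-10,-5,0,-7],
    [-8,-4,0,-7],
    [-4,-4,0,-7],
    [0,0,0,-7],
    [0,0,0,-5],
    [0,0,0,0],
  ],
)

```text
time_s: 11.05
position: [0.3453, 0.2504, 0.4906]
tool_rot: [[-0.603, -0.022, -0.797], [0.798, -0.012, -0.603], [0.004, -1.0, 0.025]]
ft_force: [-0.1, 0.3, -0.3]
grip_width: 0.0613
```

Run:
```python
from h import *
o=get_obs();print(o["position"],o["joints"])
C={n:cam(n) for n in("wrist","side")}
save(C["wrist"],"w4.png")
for l,z in dict(bolt_knob=.177,keeper_eye=.135,push_bar=.244).items():
    for n in C:
        for r in tip_of(n,l)[:2]: print(l,n,np.round(r["at"]),round(r["p"],2),np.round(atz(C[n],r["at"],z),3))
```

```text
[0.34534749 0.25036816 0.49055309] [ 1.08639393 -0.10772667 -0.33364875 -0.0140793  -1.36563149 -2.00671054]
bolt_knob wrist [332. 212.] 0.87 [0.35  0.263 0.177]
bolt_knob side [378. 192.] 0.5 [0.354 0.256 0.177]
keeper_eye wrist [258. 204.] 0.67 [0.395 0.207 0.135]
keeper_eye side [363. 186.] 0.65 [0.394 0.202 0.135]
keeper_eye side [265. 274.] 0.29 [0.525 0.484 0.135]
push_bar side [341. 178.] 0.76 [0.423 0.305 0.244]
push_bar side [287. 231.] 0.72 [0.481 0.458 0.244]
```

View pics/w4.png

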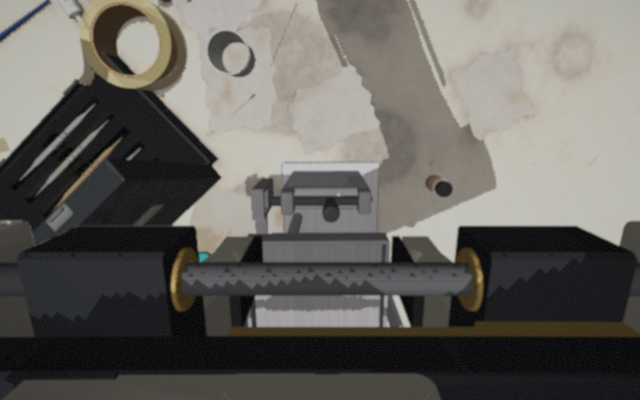

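The knob shows at (331,208), centred between the fingers, and still drawn. Its position agrees with the geometry (0.350, 0.262). Lowering to straddle the head.

>>> move_arm(
  deltas=[
    [8,13,-20,1],
    [0,0,-25,0],
    [0,0,-25,0],
    [0,0,-25,0],
    [0,0,-20,0],
    [0,0,-15,0],
    [0,0,-8,0],
    [0,0,0,0],
  ],
)

```text
time_s: 12.12
position: [0.3543, 0.264, 0.3486]
tool_rot: [[-0.626, -0.018, -0.779], [0.78, -0.009, -0.626], [0.004, -1.0, 0.019]]
ft_force: [0.5, 0.2, 0.1]
grip_width: 0.0614
```

Run:
```python
from h import *
o=get_obs();print(o["position"],o["tool_rot"][:,1],o["position"]+.159*o["tool_rot"][:,1])
c=cam("wrist"); save(c,"w5.png",(120,130,520,340),1.5)
```

```text
[0.35426563 0.26399586 0.34862696] [-0.01778651 -0.00866755 -0.99980424] [0.35143757 0.26261772 0.18965809]
```

View pics/w5.png

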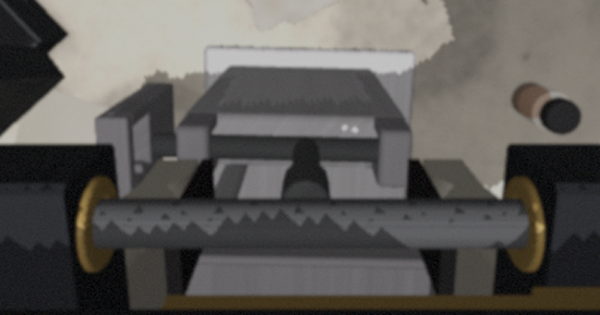

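The knob is midway between the fingers; the keeper eye is at the left. Close partly, then push towards stand −y.

>>> move_arm(
  deltas=[
    [0,0,-4,0],
    [0,0,0,0],
    [0,0,0,0],
    [0,0,0,0],
    [0,0,0,0],
    [0,0,0,0],
  ],
  grip=0.65,
  squeeze=8,
)

```text
time_s: 12.67
position: [0.3555, 0.2656, 0.3495]
tool_rot: [[-0.627, -0.013, -0.779], [0.779, -0.002, -0.627], [0.006, -1.0, 0.011]]
ft_force: [0.3, -0.5, -0.4]
grip_width: 0.0321
```

>>> move_arm(
  deltas=[
    [2.5,-3.1,0,0],
    [2.5,-3.1,0,0],
    [2.5,-3.1,0,0],
    [2.5,-3.1,0,0],
    [2.5,-3.1,0,0],
    [2.5,-3.1,0,0],
  ],
)

```text
time_s: 13.17
position: [0.3713, 0.2457, 0.3501]
tool_rot: [[-0.628, -0.013, -0.778], [0.778, -0.0, -0.628], [0.008, -1.0, 0.01]]
ft_force: [-1.8, 0.6, 0.9]
grip_width: 0.0308
```

>>> move_arm(
  deltas=[
    [2.5,-3.1,-1,0],
    [2.5,-3.1,-1,0],
    [2.5,-3.1,-1,0],
    [2.5,-3.1,0,0],
    [1.9,-2.3,0,0],
  ],
)

```text
time_s: 13.58
position: [0.3829, 0.232, 0.3477]
tool_rot: [[-0.626, -0.016, -0.78], [0.78, 0.01, -0.626], [0.018, -1.0, 0.007]]
ft_force: [-13.9, 10.1, 4.6]
grip_width: 0.0421
```

Run:
```python
from h import *
C={n:cam(n) for n in("wrist","side")}
a=C["wrist"]["image"][130:340,80:480,::-1]; b=C["side"]["image"][150:270,300:440,::-1]
b=cv2.resize(b,(245,210),interpolation=2)
cv2.imwrite("pics/w6.png",cv2.resize(np.hstack([a,b]),None,fx=1.24,fy=1.24,interpolation=2))
for n in C:
    for r in tip_of(n,"bolt_knob")[:2]: print(n,np.round(r["at"]),round(r["p"],2),np.round(atz(C[n],r["at"],.177),3))
print(get_obs()["ft_force"])
```

```text
wrist [358. 248.] 0.97 [0.365 0.242 0.177]
side [374. 182.] 0.64 [0.367 0.228 0.177]
[-14.55470329   9.04496061   4.59539546]
```

View pics/w6.png

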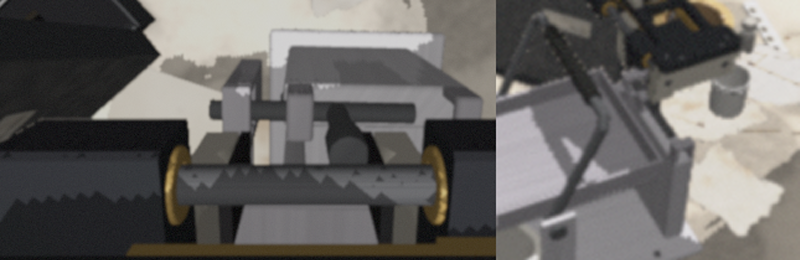

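The bolt tip shows beyond the keeper (left end at 210 px, keeper at 222–265). That means travel is at least 28 mm, with 17 N on the finger. I'll press more firmly to be sure it's home.

>>> move_arm(
  deltas=[
    [0,0,0,0],
    [0,0,0,0],
    [0.6,-0.8,0,0],
    [0,0,0,0],
  ],
  squeeze=20,
)

```text
time_s: 14.12
position: [0.3799, 0.235, 0.3475]
tool_rot: [[-0.625, -0.025, -0.78], [0.78, 0.022, -0.625], [0.033, -0.999, 0.005]]
ft_force: [-1.4, 0.5, 1.0]
grip_width: 0.0306
```

Run:
```python
from h import *
o=get_obs();g=o["position"]+.159*o["tool_rot"][:,1];u=o["tool_rot"][:,0];print(g,o["grip_width"],"knob est",g+u*(o["grip_width"]/2-.0075))
c=cam("wrist")
for r in tip_of("wrist","bolt_knob")[:2]: print(np.round(r["at"]),round(r["p"],2),np.round(atz(c,r["at"],.177),3))
g=cv2.cvtColor(c["image"],cv2.COLOR_RGB2GRAY)
print(g[218,230:430:3])
```

```text
[0.37598495 0.23853755 0.18855336] 0.030564590006089614 knob est [0.37112193 0.244608   0.18880797]
[345. 252.] 0.6 [0.366 0.243 0.177]
[192 192  77  67  63 114 127 128 128 128 126 128 114  62  63  65  63  65
  61  65  64  62  66 114 126 123 124 120 119 106  64  63  62  60  44  39
  36  34  37  56  62  59  60  60  59  59  60  60  58  57  57  55  56  58
  56  57  58  77 141 140 143 145 143 143 140 144 142]
```

>>> move_arm(
  deltas=[
    [1.9,-2.3,0,0],
    [1.9,-2.3,0,0],
    [1.5,-2,0,0],
    [0,0,0,0],
  ],
)

```text
time_s: 14.55
position: [0.3814, 0.2326, 0.3471]
tool_rot: [[-0.622, -0.034, -0.782], [0.781, 0.037, -0.623], [0.05, -0.999, 0.003]]
ft_force: [-2.4, -0.2, 1.0]
grip_width: 0.0306
```

Run:
```python
from h import *
o=get_obs();g=o["position"]+.159*o["tool_rot"][:,1];u=o["tool_rot"][:,0];k=g+u*(o["grip_width"]/2-.0075);print(o["grip_width"],o["ft_force"],"knob est",k,k[:2]@[-.626,.78])
```

```text
0.030587021615682403 [-2.42991723 -0.18836322  1.03817207] knob est [0.37121814 0.24458926 0.18870218] -0.04160292989231215
```

>>> move_arm(
  deltas=[
    [-2.5,3.1,0,0],
    [-2.5,3.1,0,0],
    [0,0,0,0],
    [0,0,20,0],
    [0,0,25,0],
    [0,0,25,0],
    [0,0,10,0],
    [-15,-12,20,0],
    [-15,-12,0,0],
    [0,0,0,0],
  ],
  grip=0.2,
)

```text
time_s: 15.38
position: [0.347, 0.2119, 0.4491]
tool_rot: [[-0.621, -0.033, -0.783], [0.783, 0.026, -0.621], [0.041, -0.999, 0.01]]
ft_force: [-0.1, -0.4, -1.6]
grip_width: 0.0704
```

Run:
```python
from h import *
C={n:cam(n) for n in("wrist","top")}
c=C["wrist"]
for n in C:
  for l,z in dict(bolt_knob=.177,keeper_eye=.135,push_bar=.244).items():
    for r in tip_of(n,l)[:2]: print(n,l,np.round(r["at"]),round(r["p"],2),np.round(atz(C[n],r["at"],z),4))
save(c,"w7.png",(160,100,480,300),2.4)
h=np.array([.479,.335]);R=np.array([[.783,-.622],[.622,.783]])
for nm,P in dict(tip28=(-148,-61,135),tip36=(-148,-69,135),k28=(-148,-3,187),k36=(-148,-11,187),gA=(-148,-28,147),gB=(-148,46,147)).items():
    P=np.array(P)/1000; w=np.r_[h+R@P[:2],P[2]]; p=proj(c,w); print(nm,np.round(p,1),np.round((p-[160,100])*2.4))
```

```text
wrist bolt_knob [326. 246.] 0.67 [0.3633 0.2404 0.177 ]
wrist keeper_eye [274. 232.] 0.89 [0.3928 0.207  0.135 ]
wrist push_bar [450. 199.] 0.46 [0.2814 0.2586 0.244 ]
top bolt_knob [349. 248.] 0.65 [0.3688 0.2417 0.177 ]
top keeper_eye [365. 237.] 0.56 [0.3916 0.2037 0.135 ]
top push_bar [313. 209.] 0.74 [0.4339 0.31   0.244 ]
tip28 [257. 231.] [233. 315.]
tip36 [247.8 231.2] [211. 315.]
k28 [325.7 252.9] [398. 367.]
k36 [314.9 253.1] [372. 367.]
gA [294.3 235.1] [322. 324.]
gB [381.4 233.8] [531. 321.]
```

View pics/w7.png

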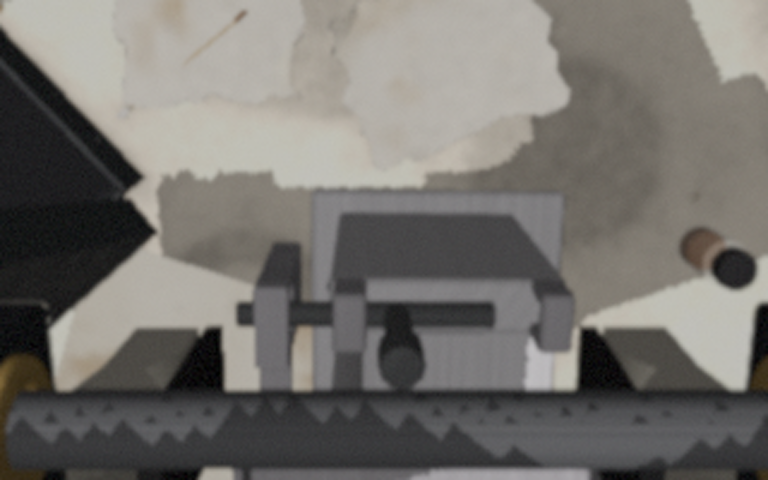

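Calibrated on the two guides (both 26 px right of prediction), the bolt tip (237→210) matches 36 mm travel (211). The knob top (402→376) matches 36 mm as well (372). The bolt is home. Lift clear and make a last check of tub and tray.

>>> move_arm(
  deltas=[
    [0,0,25,0],
    [0,0,25,0],
    [-10,-25,10,0],
    [0,-25,0,0],
    [0,0,0,0],
    [0,0,0,0],
  ],
)

```text
time_s: 16.28
position: [0.3397, 0.1641, 0.5078]
tool_rot: [[-0.621, -0.038, -0.783], [0.783, 0.016, -0.622], [0.036, -0.999, 0.02]]
ft_force: [0.2, 0.5, -0.1]
grip_width: 0.0702
```

Run:
```python
from h import *
C={n:cam(n) for n in("top","side")}
for n in C:
  for l,z in dict(push_bar=.244,white_tub=0,dropper_bottle=0,vial_0=0).items():
    for r in tip_of(n,l)[:1]: print(n,l,round(r["p"],2),np.round(atz(C[n],r["at"],z),3))
a=C["top"]["image"][80:300,180:420,::-1];b=C["side"]["image"][130:350,180:420,::-1]
cv2.imwrite("pics/f.png",cv2.resize(np.hstack([a,b]),None,fx=1.66,fy=1.66,interpolation=2))
print(get_obs()["ft_force"])
```

```text
top push_bar 0.74 [0.442 0.309 0.244]
top white_tub 0.72 [0.57  0.406 0.   ]
top dropper_bottle 0.71 [0.362 0.444 0.   ]
top vial_0 0.6 [0.264 0.367 0.   ]
side push_bar 0.79 [0.432 0.311 0.244]
side white_tub 0.66 [0.571 0.402 0.   ]
side dropper_bottle 0.58 [0.361 0.446 0.   ]
side vial_0 0.7 [0.271 0.38  0.   ]
[-0.31426615 -0.26197272  0.10019631]
```

View pics/f.png

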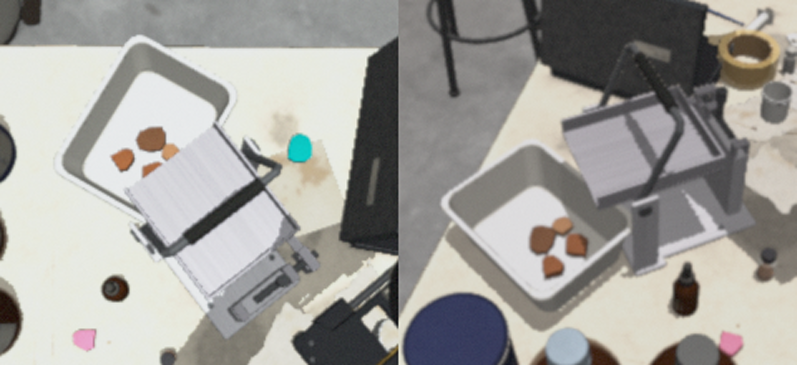

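The four sherds lie in the tub, the tray is empty and level, the bolt is through the keeper, and the tub, bottle and vial are still standing. Handing in.

```bash
python3 -c "from rig import *; print(close_job())"
```

```text
the job is handed in; nothing more can be done
None
```

The job is handed in. I tipped the tray to its stop with the gripper around the push bar, so all four sherds slid into the tub. Then I pulled the tray back to its level stop and pushed the bolt home by its knob, finishing at about 16.3 s of the 54 s.

**Last checks:**
- **Sherds and tray:** the final top and side pictures show four sherds in the tub and an empty tray. The push bar is back at its starting position within the networks' scatter of about 1 cm.
- **Bolt:** the tip and knob pixels, calibrated on the two guides, give about 35–36 mm of travel.
- **Tub, bottle and vial:** all still standing where they were, within about 1 cm.
- **Robot:** clear of everything, with wrist force near zero.

**One disagreement:** cruder estimates from the finger contact and the knob detector gave only 27–31 mm of bolt travel. My second, firmer push tilted the tool instead of pressing cleanly, so it did not settle the question. I relied on the guide-calibrated picture because it was the more precise measure.

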